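Set a scraper blade on its pin and clamp it

TASK

Set the loose scraper blade for honing: lay it flat in the channel of the sloping fixture, notch end downhill and fully home on the locating pin, straight along the bed. Then push the clamp knob in and turn it clockwise as far as it goes, so that its arm swings over the blade and stays caught down when you let go. Leave the rolls of tape and the marker where they are.

Things in the scene. Friction and masses are not known exactly. Their poses are not given: they have to be found in the camera images.
- blade: loose flat steel blade, 110 long (x) x 64 wide (y) x 5 mm, 0.18-0.35 kg, lying rib up. Origin: centre of the underside. A dark grip rib in the middle, 50 long (x) x 14 wide (y), reaches 5 to 21 mm above the underside. The -x end (x = -55 mm) has a notch on the centre line, 12 mm wide, 14 mm deep; the ground edge is at +x
- blade_notch (a point): middle of the notch's root, on the blade's underside: [-41, 0, 0] mm in the blade's frame
- bed: steel bed, 150 mm long, sloped 30 degrees. Origin: centre of its face, 78 mm over the bench; x up the slope (roughly away from the robot), y level across, z off the face. Two cheeks 5 mm high along x, inner faces at y = +-46 mm, so the blade has 14 mm play each side. Only the pin stops the blade downhill: blade origin at x = +14 mm if its end meets the pin, x = 0 with the pin in the notch root
- pin_slot (a point): middle of the cross slot in the bed's face, at [-45, 0, 0] mm in the bed's frame. The steel locating pin, 8 mm diameter, standing 9 mm square out of the face, is set somewhere along this slot, at bed y = -8 to +8 mm (different each time, not reported: look or feel for it)
- knob_grip (a point): grip point on the clamp knob's axis, 2 mm below its top. Knob at bed [0, 66] mm, axis along the bed's z; this point is 46 mm over the face when up. The knob is a black bar 34 x 12 x 24 mm high, its long direction at the start 0.66 rad anticlockwise (from above) of the bed's x; open hand room all round. Its arm lies below, see clamp_arm_tip
- clamp_arm_tip (a point): end of the steel clamp arm, which turns with the knob: 47 mm from the knob's axis, 14 mm wide, underside 11.5 mm and top 19.5 mm over the bed's face when up. At the start it points up the slope, outside the channel, parallel to it; turned home it lies over the blade's edge
- clamp_push (a joint): how far the knob is pushed in along -z of the bed, m: 0 up, 0.005 fully in; spring 3 N at the start of the travel, 8 N fully in. Caught, it stays at about 0.004 without being held
- clamp_turn (a joint): knob angle, rad, 0 at the start, growing clockwise seen from above, stop at 1.35 with the arm over the blade's edge. Locked by a lug until the knob is pushed in more than 4 mm; once turned, the lug catches under a keeper and holds the knob in
- tape_masking: loose roll of masking tape, 105 mm across, 24 mm high, lying flat; origin under its centre; a bystander
- tape_elec: loose small roll of black tape, 60 mm across, 19 mm high; origin under its centre; a bystander
- marker: loose felt marker, 136 mm long, 18 mm thick; origin under its centre; a bystander

How it is judged:
By the outcome, as a careful person would: the job done as asked, in the order asked, and still so for the second after the job is handed in, with the robot touching nothing.
It also fails if it takes over 67 s, if anything falls off the work surface, if the arm or the gripper's body presses on something with over 40 N, if the wrist force passes 120 N, or if a joint passes its speed limit or range.

ROBOT

A 6-joint arm with a two-finger parallel gripper is mounted at the origin on a cart in front of the work surface, level with it; the furniture and walls round the work are solid. World frame = base frame: x ahead of the robot, y to its left, z up, the work surface at z = 0. Lengths are in mm, angles in degrees, forces in N, time in s.
With the tool pointing down it reaches from about 350 to 725 mm from the base axis. Payload 4.3 kg.
Tool frame: the origin (TCP) lies midway between the tips of the shut fingers; the grasp point (between the pads) lies 19 mm behind it; z points along the fingers, y is the line along which they close (so a half turn about z gives the same grasp; the last joint's range is limited). The gripper opens to 85 mm and grips with 20 to 120 N. Pads are 22 mm wide; open, the fingers measure 114 mm over their backs; the gripper's body (76 mm by 85 mm) begins 54 mm behind the grasp point. The pads swing forward as they close: fully open they stand 13 mm farther back than shut.
Start: joints at [-72.783, 21.618, 4.641, 73.018, 0, 83.68], TCP at [229.637, -527.194, 231.329] pointing down, gripper open.
Joint ranges: [-156.06, 156.06], [-48.1, 94.91], [-58.44, 69.94], [-101.28, 121.22], [-78.64, 73.56], [-180, 180]. Speed limits (degrees/s): [147.25, 147.25, 180, 180, 180, 180].

INTERFACE

Orientations are given as [roll, pitch, yaw] about the fixed x, y, z axes, in that order (R = Rz(yaw) Ry(pitch) Rx(roll)).
In Python, from station import ctrl gives the robot as it stands.
- The arm moves only by the tool shift_gripper, called after ">>>" as name([rows], argument=value, ...), one row to a line, values as JSON. Schema: {"type":"object","properties":{"deltas":{"type":"array","items":{"type":"array","prefixItems":[{"type":"array","items":{"type":"number"},"minItems":3,"maxItems":3},{"type":"array","items":{"type":"number"},"minItems":3,"maxItems":3},{"type":"number"}],"minItems":3,"maxItems":3},"minItems":1,"maxItems":10},"only":{"type":"string"},"quiet":{"type":"boolean"},"lines":{"type":"string"}},"required":["deltas"],"additionalProperties":false}. deltas is a list of rows, 1 to 10 of them, each written [[rx, ry, rz], [dx, dy, dz], opening]: a rotation vector rx, ry, rz in degrees, then dx, dy, dz in cm, then the finger opening in mm; each row is the pose to reach, as a shift and turn from the pose commanded when the call began, along the tool's axes at that moment; what a row does not reach only later rows make up. A row lasts 1/8 s, in which the tool goes at most 62.5 mm and 10.7 degrees, less where a joint would pass 70% of its speed; a pose out of reach is approached as far as the arm can. The fingers move at their own pace and stop on an object; the grip force is fixed at half the most. Time passes only in rows, so rows that do not move let the fingers close. The tool returns the time, the measured TCP pose, the force, the opening and the grip force at its end. only (a regular expression) keeps the lines of the reply that match it, lines (a string "A,B") keeps lines A to B, and quiet returns only ok. Input that does not fit is refused with a message, and nothing moves.
- ctrl.state(): the state, without advancing time (a new reading comes with each control period).
- ctrl.snapshot(name): name is "scene" or "top" or "wrist"; returns the picture (400x640x3 uint8, blue, green, red); there is no depth.
- ctrl.camera_params(name): a dict with "K" (3x3 intrinsics, pixels), "rvec" (rotation vector, rad) and "tvec" (3), from world to camera coordinates, as OpenCV has them. Camera axes: x right, y down, z forward; pixel columns grow to the right and rows downward; lengths in mm; the calibration is good to about 2 mm. A picture is of the moment at which its call begins: read the wrist's pose just before it. camera_params takes no time and is no camera call; for the wrist camera it gives the pose at the moment of the call.
- ctrl.close_job(): hands the job in; it is judged then, once.
The state is a dict: "time_s": time; "joint_pos": joint angles; "joint_velocities": joint speeds; "tau": joint torques, N m; "position": TCP position; "ee_rot": TCP orientation; "wrist_force": force on the tool from outside, world axes, zero at the start; "ft_torque": the same for the moment, N m; "opening": finger opening in mm; "grip_force": force on a finger pad.
Only numpy, scipy, OpenCV 4.12 (cv2) and the standard library are available. Lean on these libraries where they do the work, as an engineer would, in place of code of your own. Each camera call takes 0.05 s, during which the arm holds its last target. There are 200 camera calls.

## Working session

There is one attempt and no reset: what is moved stays moved. The work goes in short steps, Python scripts to look and compute and a tool call to move; the robot and the scene stay as the last step left them, time stands still between calls to the robot, and variables do not carry over. Pictures are saved under pics/ and viewed, at most 10 in all, crops included, and the job is handed in when it is done.

```bash
ls; mkdir -p pics
```

Run:
```python
from station import ctrl
import cv2
for n in("scene","top"):
    im=ctrl.snapshot(n); cv2.imwrite(f"pics/{n}0.png",im)
    print(n,ctrl.camera_params(n))
print(ctrl.state())
```

```text
pics
station.py
scene {'K': array([[369.86989557,   0.        , 324.29953996],
       [  0.        , 369.86989557, 196.3910021 ],
       [  0.        ,   0.        ,   1.        ]]), 'rvec': array([ 0.71185681, -2.38297601,  1.41971053]), 'tvec': array([451.54670158, 212.58249224, 812.47306412])}
top {'K': array([[445.62638608,   0.        , 320.34332292],
       [  0.        , 445.62638608, 204.59631614],
       [  0.        ,   0.        ,   1.        ]]), 'rvec': array([ 2.19574332, -2.16433078,  0.12455565]), 'tvec': array([ -20.21824082,  526.51234223, 1248.82684053])}
{'time_s': 0.1, 'joint_pos': array([-7.27821645e+01,  2.16591988e+01,  4.57135600e+00,  7.30209763e+01,
        2.08367589e-03,  8.36798546e+01]), 'joint_velocities': array([-0.06313436, -0.14863541,  0.1371628 ,  0.00132986, -0.15198596,
       -0.0116178 ]), 'tau': array([ 1.51185610e-03, -4.64695001e+01,  2.70582318e+01,  1.19030901e-02,
       -1.33351905e-04, -4.56928490e-06]), 'position': array([ 229.46316073, -526.57403908,  230.44471441]), 'ee_rot': array([-1.79892072e+02, -1.40502144e-02,  2.35379657e+01]), 'wrist_force': array([ 0.30476537, -0.18264792, -1.43598271]), 'ft_torque': array([0.01198915, 0.00958824, 0.00986058]), 'grip_force': 0.0, 'opening': 85.3012301750603}
```

View pics/scene0.png

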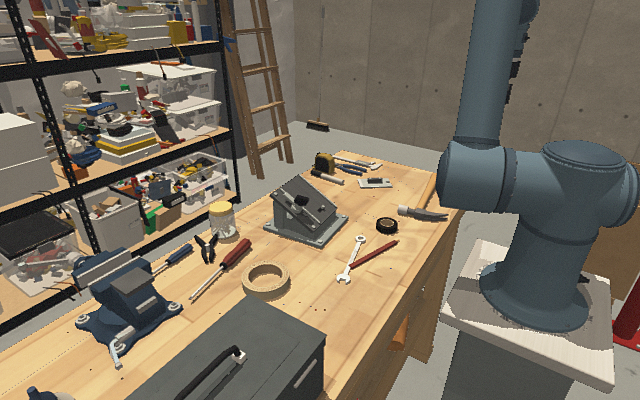

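View pics/top0.png

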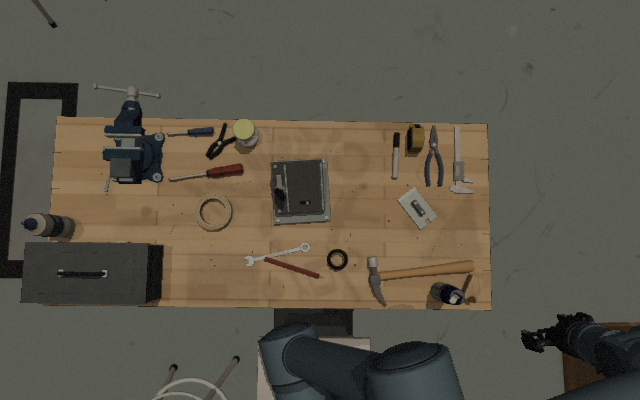

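The top view shows the blade at about (418,208), the fixture at (300,190) with its knob at left (280,190), the masking tape at (214,212), the black tape at (337,259) and the marker at (396,155). I'll enlarge the blade and fixture, and set up a ray helper.

Create h.py:
```python
import numpy as np, cv2
from scipy.spatial.transform import Rotation as Rt
from station import ctrl
def cam(n):
    p=ctrl.camera_params(n); R=cv2.Rodrigues(p['rvec'])[0]; return p['K'],R,np.asarray(p['tvec']).ravel()
def ray(c,px):
    K,R,t=c; d=np.linalg.inv(K)@np.c_[np.reshape(px,(-1,2)),np.ones(len(np.reshape(px,(-1,2))))].T
    return -R.T@t,(R.T@d).T
def onplane(c,px,p0,n=(0,0,1)):
    o,d=ray(c,px); n=np.array(n,float); s=((np.array(p0)-o)@n)/(d@n); return o+d*s[:,None]
def proj(c,P):
    K,R,t=c; q=(R@np.reshape(P,(-1,3)).T).T+t; q=(K@q.T).T; return q[:,:2]/q[:,2:]
def rel(R0,p0,R1,p1):
    "shift rows numbers from pose 0 to pose 1, in tool-0 axes"
    return np.round(np.degrees((R0.inv()*R1).as_rotvec()),2),np.round(R0.inv().apply(np.array(p1)-p0),1)
def tcp():
    s=ctrl.state(); return Rt.from_euler('xyz',s['ee_rot'],degrees=True),s['position'],s
```

Run:
```python
from h import *
im=cv2.imread('pics/top0.png')
a=cv2.resize(im[150:235,262:342],None,fx=6,fy=6,interpolation=2)[:510,:400*2]
b=cv2.resize(im[180:235,392:442],None,fx=6,fy=6,interpolation=2)
W=np.zeros((510,800,3),np.uint8); W[:,:480]=a; W[:330,490:790]=b
cv2.imwrite('pics/z.png',W)
c=cam('top')
for n,px,z in [('blade',(418,208),5),('fixbase',(300,191),20),('corners',[(272,161),(327,158),(330,219),(273,224)],5),('etape',(337,259),19),('mtape',(214,212),24),('marker',(396,155),10)]:
    print(n,onplane(c,px,(0,0,z)).round(0).tolist())
cs=cam('scene')
for px in [(372,183)]: print(onplane(cs,px,(0,0,21)))
```

```text
blade [[523.0, -298.0, 5.0]]
fixbase [[566.0, 46.0, 20.0]]
corners [[655.0, 130.0, 5.0], [667.0, -31.0, 5.0], [487.0, -42.0, 5.0], [470.0, 123.0, 5.0]]
etape [[373.0, -62.0, 19.0]]
mtape [[501.0, 290.0, 24.0]]
marker [[678.0, -233.0, 10.0]]
[[ 512.14370233 -253.52058596   21.        ]]
```

View pics/z.png

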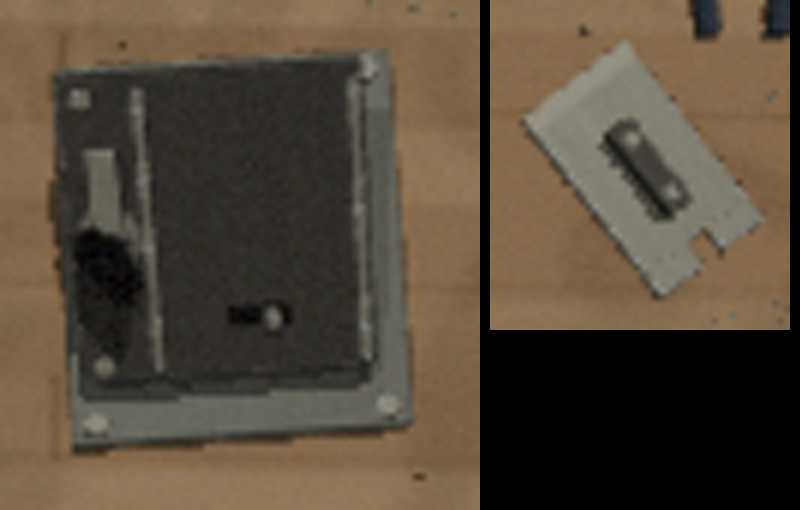

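The crop shows the blade with its notch toward lower right. The pin is to the right of the slot's middle, at crop (273,317), and the knob and arm are on the left. Next I'll work out the wrist camera mount and the move to look down on the blade.

Run:
```python
from h import *
R,p,s=tcp(); K,Rc,t=cam('wrist'); print(K[0,0],K[0,2],K[1,2])
print('cam in tool',R.inv().apply(-Rc.T@t-p).round(1)); print('cam axes in tool\n',(R.inv().as_matrix()@Rc.T).round(2))
c=cam('top')
f=lambda x,y:onplane(c,(392+(x-490)/6,180+y/6),(0,0,5))[0]
A,B,C,D=f(524,121),f(630,44),f(763,219),f(660,295)
print(A,B,C,D); d=(C+D-A-B)/2; print('len',np.linalg.norm(d),'notchdir',np.degrees(np.arctan2(d[1],d[0])),(A+B+C+D)/4)
bx=-d/np.linalg.norm(d); yaw=np.degrees(np.arctan2(bx[1],bx[0])); print('blade yaw',yaw)
# tool y along blade y, options
for a in (yaw,yaw+180): print(a, rel(R,p,Rt.from_euler('xyz',[180,0,a],degrees=True),[440,-310,250]))
```

```text
314.8229373557393 325.86529560713115 194.36677243984943
cam in tool [  75.8   -0.5 -141.6]
cam axes in tool
 [[-0.   -0.95 -0.3 ]
 [ 1.   -0.   -0.  ]
 [ 0.   -0.3   0.95]]
[ 545.18926073 -238.47740408    5.        ] [ 583.79717175 -290.50915489    5.        ] [ 499.13744493 -354.72473545    5.        ] [ 461.54033637 -304.21117759    5.        ]
len 106.31866803042348 notchdir -142.32864400933465 [ 522.41605345 -296.980618      5.        ]
blade yaw 37.67135599066534
37.67135599066534 (array([ -0.11,  -0.03, -14.13]), array([ 279.5, -114.5,  -19.3]))
217.67135599066535 (array([-4.0000e-02,  1.5000e-01,  1.6587e+02]), array([ 279.5, -114.5,  -19.3]))
```

The manual's scale: shifts go in cm. Converting my numbers, -79 mm is -7.9, -64 mm is -6.4.

>>> shift_gripper([
  [[0, 0, -3], [6, -1.6, 0.6], 85],
  [[0, 0, -6], [12, -3.2, 1.2], 85],
  [[0, 0, -9], [18, -4.8, 1.8], 85],
  [[0, 0, -12], [24, -6.4, 2.4], 85],
  [[0, 0, -14.1], [30, -7.9, 3.1], 85],
  [[0, 0, -14.1], [30, -7.9, 3.1], 85],
  [[0, 0, -14.1], [30, -7.9, 3.1], 85],
])

```text
time_s: 0.98
position: [472.8, -334.8, 199.9]
ee_rot: [-179.9, 0.0, 37.7]
wrist_force: [-0.4, -1.0, -0.7]
opening: 85.1
grip_force: 0.0
```

Run:
```python
from h import *
im=ctrl.snapshot('wrist'); cv2.imwrite('pics/w1.png',im)
```

```text
(no output)
```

View pics/w1.png

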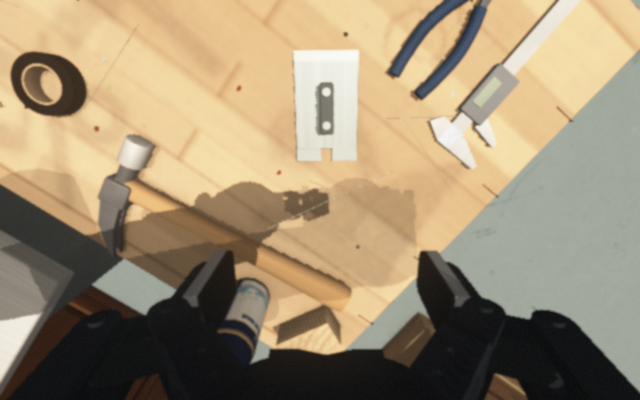

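The wrist view shows the blade at about (327,105), upright with its notch down at (321,155), and the rib at (324,108). I'll measure its pose by mask.

Run:
```python
from h import *
im=cv2.imread('pics/w1.png'); R,p,s=tcp(); c=cam('wrist')
hsv=cv2.cvtColor(im,cv2.COLOR_BGR2HSV); roi=np.zeros(im.shape[:2],np.uint8); roi[35:175,275:375]=1
def big(m): 
    cs=cv2.findContours(m.astype(np.uint8),0,1)[0]; return max(cs,key=cv2.contourArea)[:,0].astype(float)
bl=big((hsv[...,1]<40)&(hsv[...,2]>150)&(roi>0)); rb=big((hsv[...,2]<150)&(cv2.erode(cv2.drawContours(np.zeros_like(roi),[bl.astype(int)],-1,1,-1),np.ones((9,9)))>0))
for n,ct,z in(('blade',bl,5),('rib',rb,21)):
    P=onplane(c,ct,(0,0,z))[:,:2]; r=cv2.minAreaRect(P.astype(np.float32)); print(n,r, cv2.boundingRect(ct.astype(int)))
Q=R.inv().apply(np.c_[onplane(c,bl,(0,0,5))]-p); print(Q.min(0),Q.max(0))
```

```text
blade ((522.7356567382812, -295.51837158203125), (109.2061767578125, 63.6979866027832), 37.56943130493164) (294, 50, 65, 111)
rib ((521.3399658203125, -294.83056640625), (48.4510612487793, 15.030041694641113), 37.909610748291016) (317, 83, 16, 52)
[  9.71854232 -32.66500712 195.01704773] [118.92051051  31.03624075 195.11175452]
```

Scaled: 63.4 mm is 6.34, 30 mm is 3.

>>> shift_gripper([
  [[0, 0, 0], [3, -0.05, 5], 40],
  [[0, 0, 0], [6.34, -0.1, 10], 40],
  [[0, 0, 0], [6.34, -0.1, 15], 40],
  [[0, 0, 0], [6.34, -0.1, 18], 40],
  [[0, 0, 0], [6.34, -0.1, 19.1], 40],
  [[0, 0, 0], [6.34, -0.1, 19.1], 40],
])

```text
time_s: 1.78
position: [522.0, -296.4, 9.4]
ee_rot: [-180.0, 0.0, 37.5]
wrist_force: [-0.5, 0.0, 1.0]
opening: 40.1
grip_force: 0.0
```

>>> shift_gripper([
  [[0, 0, 0], [0, 0, 0], 8],
  [[0, 0, 0], [0, 0, 0], 8],
  [[0, 0, 0], [0, 0, 0], 8],
  [[0, 0, 0], [0, 0, 0], 8],
  [[0, 0, 0], [0, 0, 0], 8],
])

```text
time_s: 2.4
position: [524.0, -296.8, 11.4]
ee_rot: [179.8, -0.0, 37.6]
wrist_force: [-0.2, -0.3, 6.1]
opening: 11.9
grip_force: 61.1
```

Scaled: -200 mm is -20, -150 mm is -15.

>>> shift_gripper([
  [[0, 0, 0], [0, 0, -5], 8],
  [[0, 0, 0], [0, 0, -10], 8],
  [[0, 0, 0], [0, 0, -15], 8],
  [[0, 0, 0], [0, 0, -20], 8],
  [[0, 0, 0], [0, 0, -20], 8],
])

```text
time_s: 3.02
position: [525.4, -297.2, 214.8]
ee_rot: [179.4, -0.2, 37.7]
wrist_force: [1.5, 0.3, -1.2]
opening: 11.9
grip_force: 60.1
```

Add to h.py:
```python
def bedR(yaw): return Rt.from_euler('xyz',[0,-30,yaw],degrees=True)
TB=Rt.from_matrix(np.diag([1.,-1,-1]))
```

Run:
```python
from h import *
c=cam('top'); g=lambda q:[(262+x/6,150+y/6) for x,y in q]
slot=onplane(c,g([(259,315),(273,317)]),(0,0,55.5)); print('slot,pin',slot)
from math import radians
for yaw in(4.,):
    B=bedR(yaw); n=B.apply([0,0,1]); S=slot[0]; O=S+B.apply([45,0,0]); O[2]=78
    L=onplane(c,g([(138,90),(159,370),(353,90),(368,360)]),O+5*n,n); print('O',O); print(B.inv().apply(L-O).round(1))
R,p,s=tcp(); print(p)
print(rel(R,p,B*TB,O+B.apply([-100,-10,150])))
cp=O+B.apply([-100,-10,150]); print(cp)
```

```text
slot,pin [[529.07930588  30.32972555  55.5       ]
 [528.24408397  23.80278777  55.5       ]]
O [567.95551731  33.04821508  78.        ]
[[ 70.1  47.8   5. ]
 [-68.1  48.    5. ]
 [ 64.8 -47.9   5. ]
 [-68.8 -49.7   5. ]]
[ 525.35898989 -297.15949965  214.78253897]
(array([-8.32, 28.8 , 32.99]), array([  95.2, -317.2,   54.1]))
[407.44419733  11.79975121 157.90381057]
```

>>> shift_gripper([
  [[-1.4, 4.8, 5.5], [1.6, -5.3, 0], 8],
  [[-2.8, 9.6, 11], [3.2, -10.6, 0], 8],
  [[-4.2, 14.4, 16.5], [4.8, -15.9, 1], 8],
  [[-5.6, 19.2, 22], [6.4, -21.2, 2.5], 8],
  [[-7, 24, 27.5], [8, -26.5, 4], 8],
  [[-8.32, 28.8, 33], [9.5, -31.7, 5.4], 8],
  [[-8.32, 28.8, 33], [9.5, -31.7, 5.4], 8],
  [[-8.32, 28.8, 33], [9.5, -31.7, 5.4], 8],
])

```text
time_s: 4.03
position: [402.5, 14.1, 153.7]
ee_rot: [-179.6, -29.4, 3.8]
wrist_force: [0.9, -0.7, -2.6]
opening: 11.9
grip_force: 62.0
```

Run:
```python
from h import *
im=ctrl.snapshot('wrist'); cv2.imwrite('pics/w2.png',im)
```

```text
(no output)
```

View pics/w2.png

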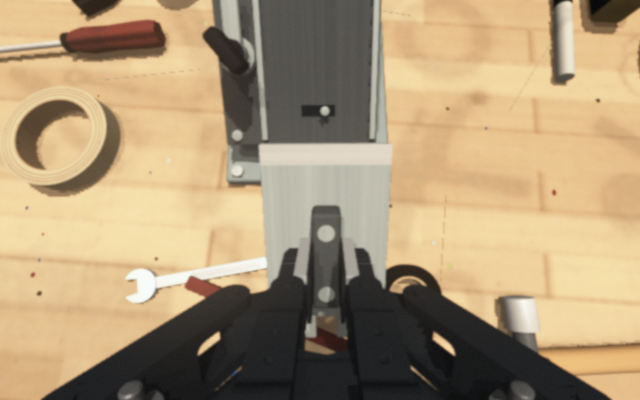

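The wrist view shows the slot at (303–336,111) with the pin at (325,111), and cheek lines at about x=265 and x=375. The blade is held squarely, with its far end at y=143. I'll enlarge it for precise pixels.

Run:
```python
from h import *
im=cv2.imread('pics/w2.png'); cv2.imwrite('pics/w2z.png',cv2.resize(im[20:170,215:405],None,fx=4,fy=4,interpolation=2))
```

```text
(no output)
```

View pics/w2z.png

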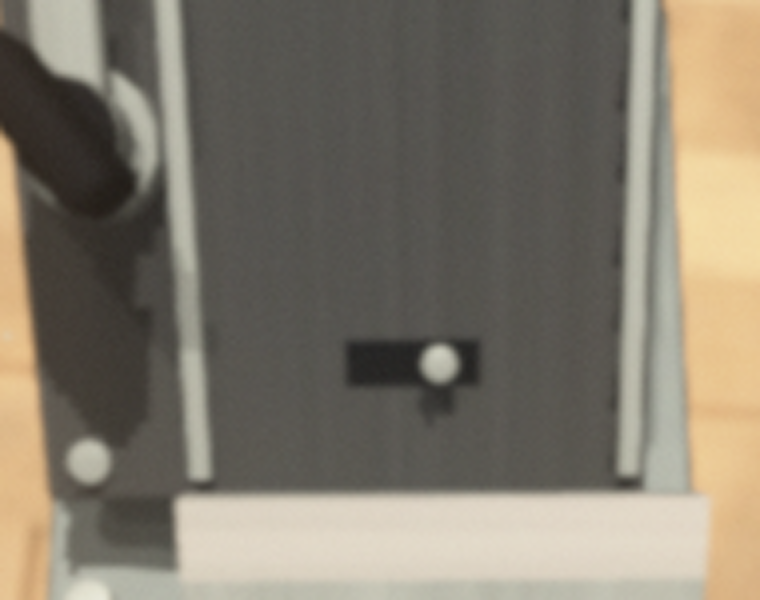

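Run:
```python
from h import *
c=cam('wrist'); g=lambda q:[(215+x/4-.4,20+y/4-.4) for x,y in q]
R,p,s=tcp(); print(p,s['ee_rot'])
O=np.array([568,33,78.]); yaw=4.
for it in range(6):
    B=bedR(yaw); n=B.apply([0,0,1])
    S=onplane(c,g([(413,363.5)]),O,n)[0]; O=S+B.apply([45,0,0])
    O=O  # height check below
    L=B.inv().apply(onplane(c,g([(180,0),(212,478),(630,0),(618,476)]),O+5*n,n)-O)
    d=(L[0]-L[1])+(L[2]-L[3]); yaw+=np.degrees(np.arctan2(d[1],d[0]))
    O=O+n*(78-O[2])/n[2]*0 ; S=onplane(c,g([(413,363.5)]),(0,0,55.5))[0]; O=S+B.apply([45,0,0])
print('O',O,'yaw',yaw); print(L.round(1))
P=B.inv().apply(onplane(c,g([(439,364)]),O+9*n,n)[0]-O); print('pin',P)
print('slot ends',B.inv().apply(onplane(c,g([(346,363),(480,363)]),O,n)-O).round(1))
# blade in tool: top-face corners and end, assume plane parallel to tool xy at z0
z=R.apply([0,0,1])
for z0,q in ((-1,[(177,580),(704,580)]),(4,[(176,497),(709,494)])):
    print(z0,R.inv().apply(onplane(c,g(q),p+z0*z,z)-p).round(1))
im=cv2.imread('pics/w2.png')
# rib bolts
print('bolts',R.inv().apply(onplane(c,[(326,233),(325,294)],p-17*z,z)-p).round(1))
np.savez('bed.npz',O=O,yaw=yaw,piny=P[1])
```

```text
[402.3740698   13.61690688 153.16403074] [-179.51747402  -29.28713095    3.71037325]
O [567.18578038  33.67763933  78.        ] yaw 4.5858289522623386
[[ 26.5  45.2   5. ]
 [-69.   45.5   5. ]
 [ 25.3 -45.2   5. ]
 [-69.8 -45.6   5. ]]
pin [-44.68647589  -5.82725991   9.        ]
slot ends [[-44.7  14.9   0. ]
 [-45.1 -14.9  -0. ]]
-1 [[ 45.3 -30.9  -1. ]
 [ 45.3  29.1  -1. ]]
4 [[ 54.  -31.5   4. ]
 [ 54.3  30.1   4. ]]
bolts [[ 18.6  -0.4 -17. ]
 [-12.1  -0.8 -17. ]]
```

The apparent width shows the blade's underside about 11.4 mm past the TCP, which fits the z reading at the grasp. I'll work out the move to hover over the bed, just uphill of the pin.

Add to h.py:
```python
def goal(bx,by,bz,off=(-2,-.5,11.4),dyaw=0):
    d=np.load('bed.npz'); B=bedR(float(d['yaw'])); Rg=B*TB; P=d['O']+B.apply([bx,by,bz])-Rg.apply(off); R,p,s=tcp()
    print('need',*rel(R,p,Rg,P),'| F bed',B.inv().apply(s['wrist_force']).round(1),'| blade bed',B.inv().apply(p+R.apply(off)-d['O']).round(1))
```

```bash
python3 -c "
from h import *
goal(20,-5.8,30);goal(20,-5.8,12);goal(20,-5.8,3)"
```

```text
need [-0.05  0.71 -0.76] [129.4  -2.1 105. ] | F bed [-1.3 -0.4 -0.8] | blade bed [-108.2   -6.3  136.7]
need [-0.05  0.71 -0.76] [129.6  -2.1 123. ] | F bed [-1.3 -0.4 -0.8] | blade bed [-108.2   -6.3  136.7]
need [-0.05  0.71 -0.76] [129.7  -2.1 132. ] | F bed [-1.3 -0.4 -0.8] | blade bed [-108.2   -6.3  136.7]
```

Scaled: 129.4 mm is 12.94, 105 mm is 10.5.

>>> shift_gripper([
  [[0, 0.3, -0.3], [5, -0.1, 2], 8],
  [[0, 0.7, -0.7], [10, -0.2, 5], 8],
  [[0, 0.7, -0.76], [12.94, -0.21, 8], 8],
  [[0, 0.7, -0.76], [12.94, -0.21, 10.5], 8],
  [[0, 0.7, -0.76], [12.94, -0.21, 10.5], 8],
  [[0, 0.7, -0.76], [12.94, -0.21, 10.5], 8],
])

```text
time_s: 4.82
position: [566.5, 26.3, 126.1]
ee_rot: [-180.0, -30.0, 4.5]
wrist_force: [-0.3, -0.0, -1.4]
opening: 11.8
grip_force: 61.9
```

```bash
python3 -c "
from h import *
goal(20,-5.8,12);goal(20,-5.8,3)"
```

```text
need [-0.   -0.02 -0.06] [-1.  -1.  18.9] | F bed [-0.9 -0.  -1. ] | blade bed [21.  -6.8 30.9]
need [-0.   -0.02 -0.06] [-1.  -1.  27.9] | F bed [-0.9 -0.  -1. ] | blade bed [21.  -6.8 30.9]
```

>>> shift_gripper([
  [[0, 0, 0], [-0.1, -0.1, 1.2], 8],
  [[0, 0, 0], [-0.1, -0.1, 2.2], 8],
  [[0, 0, 0], [-0.1, -0.1, 2.7], 8],
  [[0, 0, 0], [-0.1, -0.1, 2.7], 8],
  [[0, 0, 0], [-0.1, -0.1, 2.7], 8],
])

```text
time_s: 5.45
position: [580.9, 29.3, 104.1]
ee_rot: [180.0, -30.3, 4.6]
wrist_force: [0.4, 0.6, -1.3]
opening: 11.9
grip_force: 62.0
```

```bash
python3 -c "
from h import *
goal(6,-5.8,2);goal(0,-5.8,1)
cv2.imwrite('pics/w3.png',ctrl.snapshot('wrist'))"
```

```text
need [-0.02 -0.26  0.05] [-16.6   0.8   2.5] | F bed [-0.3  0.5 -1.3] | blade bed [22.6 -4.9  4.6]
need [-0.02 -0.26  0.05] [-22.6   0.8   3.5] | F bed [-0.3  0.5 -1.3] | blade bed [22.6 -4.9  4.6]
```

Scaled: -12 mm is -1.2, -4 mm is -0.4.

>>> shift_gripper([
  [[0, 0, 0], [-0.4, 0.04, 0.15], 8],
  [[0, 0, 0], [-0.8, 0.04, 0.15], 8],
  [[0, 0, 0], [-1.2, 0.04, 0.15], 8],
  [[0, 0, 0], [-1.2, 0.04, 0.15], 8],
])

```text
time_s: 6.0
position: [570.5, 28.1, 96.1]
ee_rot: [-180.0, -30.2, 4.6]
wrist_force: [-0.1, 1.0, -1.8]
opening: 11.8
grip_force: 62.0
```

```bash
python3 -c "
from h import *
goal(0,-5.8,1)
cv2.imwrite('pics/w4.png',ctrl.snapshot('wrist')); goal(0,-5.8,1);"
```

```text
need [-0.03 -0.2   0.03] [-9.5  0.5  1.8] | F bed [-1.   1.  -1.5] | blade bed [ 9.5 -5.3  2.9]
need [-0.02 -0.23  0.04] [-10.    0.5   1.9] | F bed [-0.7 -0.  -1.7] | blade bed [10.1 -5.3  2.9]
```

View pics/w4.png

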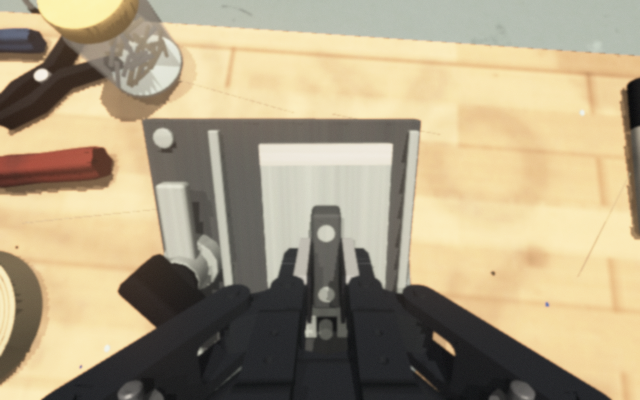

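The pin shows in the notch at (326,328), there's no contact force, and the blade is parallel to the cheeks. I'll slide home and set it down.

Scaled: -8 mm is -0.8, -4 mm is -0.4.

>>> shift_gripper([
  [[0, -0.2, 0], [-0.4, 0.04, 0.05], 8],
  [[0, -0.2, 0], [-0.8, 0.04, 0.1], 8],
  [[0, -0.2, 0], [-0.95, 0.04, 0.2], 8],
  [[0, -0.2, 0], [-1.05, 0.04, 0.3], 8],
  [[0, -0.2, 0], [-1.05, 0.04, 0.3], 8],
])

```text
time_s: 6.68
position: [563.7, 27.2, 88.8]
ee_rot: [180.0, -30.1, 4.6]
wrist_force: [-1.6, 1.4, 1.3]
opening: 11.8
grip_force: 62.4
```

```bash
python3 -c "
from h import *
goal(0,-5.8,0)
ctrl.snapshot('wrist'); goal(0,-5.8,0);"
```

```text
need [-0.03 -0.06  0.05] [ 0.1  0.1 -0.1] | F bed [-0.6  1.6  1.9] | blade bed [-0.  -5.7 -0.1]
need [-0.03 -0.06  0.05] [-0.   0.1 -0. ] | F bed [-0.9  0.8  1.9] | blade bed [ 0.  -5.7 -0. ]
```

Scaled: -2.4 mm is -0.24, -1.6 mm is -0.16.

>>> shift_gripper([
  [[0, 0, 0], [-0.08, 0, 0], 8],
  [[0, 0, 0], [-0.16, 0, 0], 8],
  [[0, 0, 0], [-0.24, 0, 0.02], 8],
  [[0, 0, 0], [-0.24, 0, 0.02], 8],
])

```text
time_s: 7.22
position: [563.4, 26.9, 88.7]
ee_rot: [180.0, -30.2, 4.7]
wrist_force: [1.6, 0.7, 2.3]
opening: 11.9
grip_force: 62.3
```

```bash
python3 -c "
from h import *
goal(0,-5.8,0)"
```

```text
need [-0.02 -0.24  0.07] [ 0.4 -0.1  0. ] | F bed [2.5 0.6 1.2] | blade bed [-0.3 -5.9 -0. ]
```

Contact with the pin at x≈0 with the blade on the face: it's home. I'll release, back off and look.

Scaled: -30 mm is -3, -130 mm is -13.

>>> shift_gripper([
  [[0, 0, 0], [0, 0, 0], 30],
  [[0, 0, 0], [0, 0, 0], 30],
  [[0, 0, 0], [0, 0, 0], 30],
  [[0, 0, 0], [0, 0, -3], 30],
  [[0, 0, 0], [-1, 0, -8], 30],
  [[0, 0, 0], [-4, 0, -12], 30],
  [[0, 0, 0], [-6, 0, -13], 30],
  [[0, 0, 0], [-6, 0, -13], 30],
])

```text
time_s: 8.22
position: [443.5, 17.5, 169.2]
ee_rot: [-180.0, -30.0, 4.6]
wrist_force: [-0.6, 0.0, 0.1]
opening: 30.1
grip_force: 0.0
```

```bash
python3 -c "
from h import *
im=ctrl.snapshot('wrist'); cv2.imwrite('pics/w5.png',im); cv2.imwrite('pics/w5z.png',cv2.resize(im[0:240,190:450],None,fx=2.5,fy=2.5,interpolation=2))"
```

```text
(no output)
```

View pics/w5z.png

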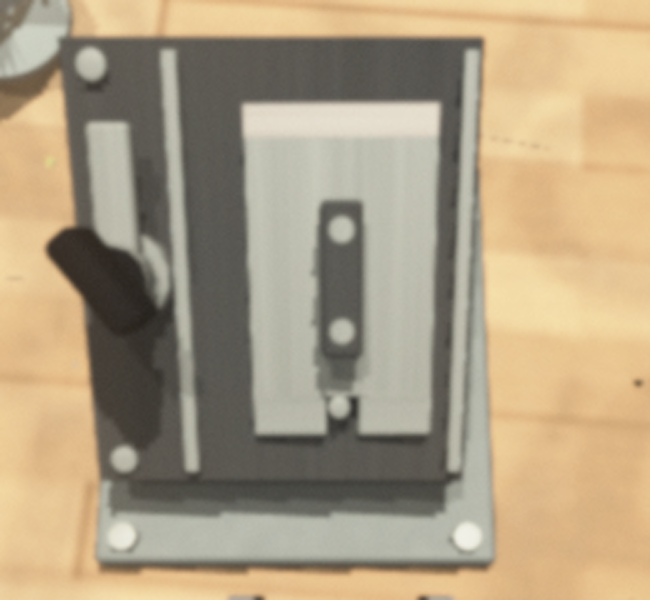

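The blade is seated: pin at the notch root (340,405 in the crop), edges parallel to the cheeks, flat. Now the knob. I'll check its projected position and compute the approach.

Add to h.py:
```python
def knob(z,ang):
    d=np.load('bed.npz'); B=bedR(float(d['yaw'])); Rg=B*Rt.from_euler('z',ang,degrees=True)*TB; P=d['O']+B.apply([0,66,z]); R,p,s=tcp()
    b=B.inv().apply(p-d['O']); print('need',*rel(R,p,Rg,P),'| F bed',B.inv().apply(s['wrist_force']).round(1),'M bed',B.inv().apply(s['ft_torque']).round(2),'| tcp bed',b.round(1),'j6',s['joint_pos'].round(0))
```

Run:
```python
from h import *
d=np.load('bed.npz'); B=bedR(float(d['yaw'])); c=cam('wrist')
a=.66; u=np.array([np.cos(a),np.sin(a),0])
pts=[np.array([0,66,48]),np.array([0,66,48])+17*u,np.array([0,66,48])-17*u]
px=proj(c,[d['O']+B.apply(q) for q in pts]); print(((px-[190,0])*2.5).round())
knob(100,37.8); knob(29,37.8)
im=cv2.imread('pics/w5.png'); m=(im.max(2)<62).astype(np.uint8); m[:, :205]=0; m[:,262:]=0; m[:88]=0; m[136:]=0
cs=max(cv2.findContours(m,0,1)[0],key=cv2.contourArea); x=cv2.minAreaRect(cs); print((np.array(x[0])-[190,0])*2.5,x)
```

```text
[[ 92. 292.]
 [ 51. 244.]
 [131. 339.]]
need [ 3.000e-02 -8.000e-02 -3.778e+01] [ 60.7 -72.5  41.1] | F bed [-0.1 -0.3  0.4] M bed [-0.    0.38  0.  ] | tcp bed [-60.7  -6.5 141. ] j6 [-12. -15. -54.  23.   8. 166.]
need [ 3.000e-02 -8.000e-02 -3.778e+01] [ 60.6 -72.5 112.1] | F bed [-0.1 -0.3  0.4] M bed [-0.    0.38  0.  ] | tcp bed [-60.7  -6.5 141. ] j6 [-12. -15. -54.  23.   8. 166.]
[111.25007629 283.75003815] ((234.50003051757812, 113.50001525878906), (55.0792350769043, 25.083858489990234), 52.12501525878906)
```

j6 would leave its range with this grasp (128°+77°), so I'll use the half-turned one. I'll rotate −218° about tool z at hover height, then look.

Scaled: -72.5 mm is -7.25, 60.7 mm is 6.07.

>>> shift_gripper([
  [[0, 0, -10.5], [1, -1.2, 0], 40],
  [[0, 0, -21], [2, -2.4, 0], 40],
  [[0, 0, -31.5], [3, -3.6, 0], 40],
  [[0, 0, -42], [4, -4.8, 0], 40],
  [[0, 0, -52.5], [5, -6, 0], 40],
  [[0, 0, -63], [6.07, -7.25, 1], 40],
  [[0, 0, -73.5], [6.07, -7.25, 2], 40],
  [[0, 0, -84], [6.07, -7.25, 3], 40],
  [[0, 0, -94.5], [6.07, -7.25, 3], 40],
  [[0, 0, -105], [6.07, -7.25, 3], 40],
])

```text
time_s: 9.52
position: [507.8, 95.6, 173.5]
ee_rot: [150.9, 7.6, 108.0]
wrist_force: [0.2, 0.3, 0.4]
opening: 40.2
grip_force: 0.0
```

>>> shift_gripper([
  [[0, 0, -10.5], [0, 0, 0], 40],
  [[0, 0, -21], [0, 0, 0], 40],
  [[0, 0, -31.5], [0, 0, 0], 40],
  [[0, 0, -42], [0, 0, 0], 40],
  [[0, 0, -52.5], [0, 0, 0], 40],
  [[0, 0, -63], [0, 0, 0], 40],
  [[0, 0, -73.5], [0, 0, 0], 40],
  [[0, 0, -84], [0, 0, 0], 40],
  [[0, 0, -94.5], [0, 0, 0], 40],
  [[0, 0, -105], [0, 0, 0], 40],
])

```text
time_s: 10.78
position: [507.9, 95.6, 173.8]
ee_rot: [-163.7, 25.6, -141.3]
wrist_force: [-0.2, -0.1, 0.7]
opening: 40.3
grip_force: 0.0
```

>>> shift_gripper([
  [[0, 0, -7.8], [0, 0, 0], 40],
  [[0, 0, -7.8], [0, 0, 0], 40],
  [[0, 0, -7.8], [0, 0, 0], 40],
])

```text
time_s: 11.15
position: [507.1, 95.4, 173.9]
ee_rot: [-160.5, 23.3, -133.6]
wrist_force: [-0.3, -1.0, 0.5]
opening: 39.8
grip_force: 0.0
```

Run:
```python
from h import *
im=ctrl.snapshot('wrist'); cv2.imwrite('pics/w6.png',im)
knob(29,217.8)
d=np.load('bed.npz'); B=bedR(float(d['yaw'])); c=cam('wrist'); u=np.array([np.cos(.66),np.sin(.66),0]); v=np.array([-u[1],u[0],0])
print(proj(c,[d['O']+B.apply(np.array([0,66,48])+i*17*u+j*6*v) for i,j in((1,1),(1,-1),(-1,-1),(-1,1),(0,0))]).round(0).tolist())
```

```text
need [-0.    0.04 -0.04] [ 0.5 -0.  81.7] | F bed [-0.4 -0.1 -0. ] M bed [-0.02  0.39 -0.02] | tcp bed [  0.3  66.3 110.7] j6 [  3.  -6. -46.  20.   1. -39.]
[[333.0, 234.0], [316.0, 234.0], [316.0, 188.0], [333.0, 188.0], [324.0, 211.0]]
```

View pics/w6.png

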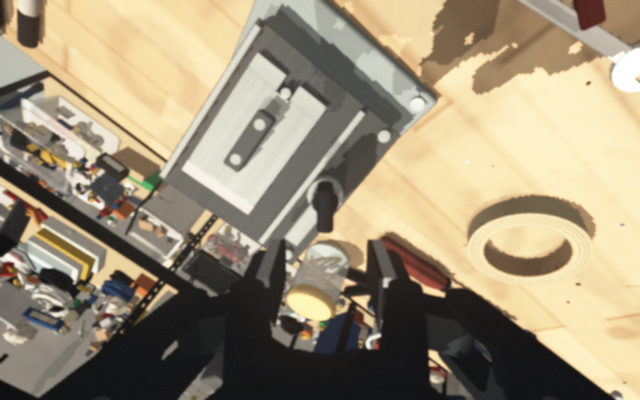

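The knob bar shows at (316–333, 185–232), matching the projection and aligned with the fingers. Descending and gripping.

Scaled: 81.5 mm is 8.15, 75 mm is 7.5.

>>> shift_gripper([
  [[0, 0, 0], [0.04, 0, 3], 40],
  [[0, 0, 0], [0.04, 0, 5.5], 40],
  [[0, 0, 0], [0.04, 0, 7.5], 40],
  [[0, 0, 0], [0.04, 0, 8.15], 40],
  [[0, 0, 0], [0.04, 0, 8.15], 40],
  [[0, 0, 0], [0.04, 0, 8.15], 6],
  [[0, 0, 0], [0.04, 0, 8.15], 6],
  [[0, 0, 0], [0.04, 0, 8.15], 6],
  [[0, 0, 0], [0.04, 0, 8.15], 6],
])

```text
time_s: 12.32
position: [547.7, 98.1, 104.4]
ee_rot: [-160.4, 23.4, -133.5]
wrist_force: [-1.2, -1.3, 2.1]
opening: 10.8
grip_force: 63.4
```

```bash
python3 -c "
from h import *
knob(23,217.8)"
```

```text
need [-0.1   0.12  0.04] [0.5 0.7 7. ] | F bed [-0.1 -1.2  2.4] M bed [-0.19  0.29 -0.05] | tcp bed [ 0.8 65.8 30. ] j6 [  3.   4. -49.   7.   1. -39.]
```

Gripped (10.8 mm). Push in 7 mm, commanded.

Scaled: 7 mm is 0.7, 6 mm is 0.6.

>>> shift_gripper([
  [[0, 0, 0], [0, 0, 0.2], 6],
  [[0, 0, 0], [0, 0, 0.4], 6],
  [[0, 0, 0], [0, 0, 0.6], 6],
  [[0, 0, 0], [0, 0, 0.7], 6],
  [[0, 0, 0], [0, 0, 0.7], 6],
])

```text
time_s: 12.95
position: [550.4, 98.3, 100.0]
ee_rot: [-160.3, 23.4, -133.5]
wrist_force: [-26.6, -3.4, 37.2]
opening: 10.8
grip_force: 69.5
```

```bash
python3 -c "
from h import *
knob(23,217.8)"
```

```text
need [-0.16  0.14  0.06] [0.7 0.8 1.9] | F bed [-4.6 -1.2 45.6] M bed [-0.39  1.52 -0.04] | tcp bed [ 1.  65.8 24.9] j6 [  3.   5. -49.   6.   1. -39.]
```

Fully in (5.1 mm, bottomed). I'll ease off by 1.3 mm and turn clockwise.

>>> shift_gripper([
  [[0, 0, 0], [0, 0, -0.13], 6],
  [[0, 0, 9], [0, 0, -0.13], 6],
  [[0, 0, 18], [0, 0, -0.13], 6],
  [[0, 0, 27], [0, 0, -0.13], 6],
  [[0, 0, 36], [0, 0, -0.13], 6],
  [[0, 0, 36], [0, 0, -0.13], 6],
])

```text
time_s: 13.7
position: [549.9, 99.0, 100.1]
ee_rot: [-179.0, 30.1, -173.3]
wrist_force: [-16.1, -1.4, 22.1]
opening: 10.5
grip_force: 66.7
```

```bash
python3 -c "
from h import *
knob(23,217.8-77.3)"
```

```text
need [ 0.12  0.13 41.32] [ 0.7 -0.4  2.2] | F bed [-3.  -0.1 27.2] M bed [-0.03  1.01 -0.03] | tcp bed [ 0.7 66.5 25.2] j6 [  3.   5. -49.   6.   1.  -3.]
```

>>> shift_gripper([
  [[0, 0, 9], [0, 0, 0], 6],
  [[0, 0, 18], [0, 0, 0], 6],
  [[0, 0, 27], [0, 0, 0], 6],
  [[0, 0, 36], [0, 0, 0], 6],
  [[0, 0, 40], [0, 0, 0], 6],
  [[0, 0, 42], [0, 0, 0], 6],
  [[0, 0, 44], [0, 0, 0], 6],
  [[0, 0, 44], [0, 0, 0], 6],
])

```text
time_s: 14.7
position: [550.1, 99.8, 100.3]
ee_rot: [158.6, 21.8, 138.5]
wrist_force: [-14.4, 0.0, 22.7]
opening: 10.6
grip_force: 66.9
```

```bash
python3 -c "
from h import *
knob(23,217.8-77.3)"
```

```text
need [ 0.26  0.03 -2.51] [-0.1 -1.6  2.2] | F bed [-1.1  1.2 26.8] M bed [0.32 0.76 0.6 ] | tcp bed [ 1.  67.2 25.2] j6 [  3.   5. -49.   6.   1.  41.]
```

At the stop (0.6 N·m resisting). Release, retreat and check.

>>> shift_gripper([
  [[0, 0, 0], [0, 0, -0.06], 6],
  [[0, 0, 0], [0, 0, -0.06], 40],
  [[0, 0, 0], [0, 0, -0.06], 40],
  [[0, 0, 0], [0, 0, -0.06], 40],
  [[0, 0, 0], [0, 0, -3], 40],
  [[0, 0, 0], [0, 0, -8], 40],
  [[0, 0, 0], [4, 0, -12], 40],
  [[0, 0, 0], [8, 0, -13], 40],
  [[0, 0, 0], [8, 0, -13], 40],
])

```text
time_s: 15.82
position: [426.7, 143.6, 180.2]
ee_rot: [158.9, 21.7, 138.6]
wrist_force: [0.6, 0.1, 0.5]
opening: 39.6
grip_force: 0.0
```

```bash
python3 -c "
from h import *
im=ctrl.snapshot('wrist'); tp=ctrl.snapshot('top'); sc=ctrl.snapshot('scene')
W=np.zeros((600,800,3),np.uint8); W[:375,:600]=cv2.resize(im,(600,375)); 
W[380:600,:420]=cv2.resize(tp[120:285,180:445],(420,220)); W[380:600,430:650]=cv2.resize(sc[160:250,255:345],(220,220),interpolation=2)
cv2.imwrite('pics/fin.png',W); print(ctrl.state()['wrist_force'])"
```

```text
[ 0.59704016  0.15176295 -0.55927094]
```

View pics/fin.png

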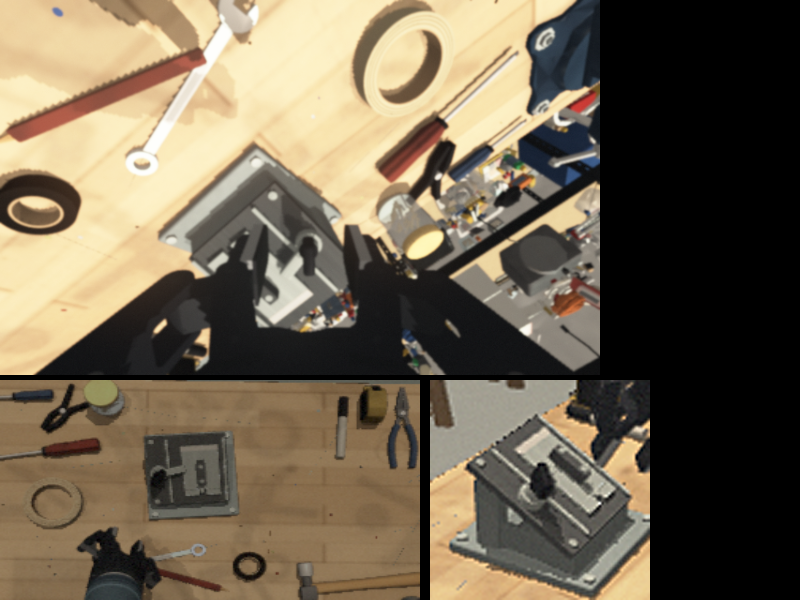

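The clamp arm now lies over the blade's edge, and the tapes and marker haven't moved. One numerical check of the blade's lie before handing in.

Run:
```python
from h import *
d=np.load('bed.npz'); B=bedR(float(d['yaw'])); O=d['O']; n=B.apply([0,0,1]); c=cam('top')
im=ctrl.snapshot('top').astype(int); g=im.mean(2)
us,vs=np.meshgrid(np.arange(262,342),np.arange(150,235)); px=np.c_[us.ravel(),vs.ravel()]
b=B.inv().apply(onplane(c,px,O+5*n,n)-O); v=g[px[:,1],px[:,0]]
k=(abs(b[:,0])<62)&(b[:,1]>-42)&(b[:,1]<30)&(v>85); q=b[k]; print(k.sum(), q[:,:2].min(0),q[:,:2].max(0))
r=cv2.minAreaRect(q[:,:2].astype(np.float32)); print(r)
lo=[(x,q[abs(q[:,0]-x)<4,1].min()) for x in(-45,-25,0,25,45)]; print(np.round(lo,1).tolist())
```

```text
695 [-52.02316927 -38.51132149] [57.58212964 29.89425323]
((2.7578125, -4.179416656494141), (109.41751861572266, 68.10429382324219), 0.3075854778289795)
[[-45.0, -36.0], [-25.0, -37.1], [0.0, -35.6], [25.0, -36.9], [45.0, -38.0]]
```

The top view is too coarse (2.8 mm per pixel) to confirm the seat, so I'll check with the wrist camera.

The manual's scale: shifts go in cm. Converting my numbers, -20 mm is -2, 20 mm is 2.

>>> shift_gripper([
  [[0, 0, 0], [-4, 0, -2], 40],
  [[0, 0, 0], [-8, 0, -4], 40],
  [[0, 0, 0], [-12, 2, -5], 40],
  [[0, 0, 0], [-14, 4, -5], 40],
  [[0, 0, 0], [-14, 4, -5], 40],
  [[0, 0, 0], [-14, 4, -5], 40],
])

```text
time_s: 16.77
position: [521.6, 85.0, 288.5]
ee_rot: [158.9, 21.7, 138.3]
wrist_force: [-0.1, 0.1, 0.1]
opening: 39.9
grip_force: 0.0
```

Run:
```python
from h import *
d=np.load('bed.npz'); B=bedR(float(d['yaw'])); O=d['O']; n=B.apply([0,0,1])
def meas(im,c):
    # rectify bed top-of-blade plane to 4 px/mm
    f=lambda z,pts:proj(c,[O+B.apply([x,y,z]) for x,y in pts]).astype(np.float32)
    pts=[(-75,-46),(75,-46),(75,46),(-75,46)]; src=f(5,pts); 
    dst=np.float32([[(46-y)*4,(75-x)*4] for x,y in pts])
    return cv2.warpPerspective(im,cv2.getPerspectiveTransform(src,dst),(368,600)),src
R,p,s=tcp(); im=ctrl.snapshot('wrist'); cv2.imwrite('pics/w7.png',im); w,src=meas(im,cam('wrist')); print(src.round().tolist(), B.inv().apply(p-O).round(0)); cv2.imwrite('pics/w7r.png',w)
g=cv2.cvtColor(w,6).astype(int)
def edges(l,ax): 
    dd=np.diff(cv2.GaussianBlur(l.astype(np.float32).reshape(-1,1),(1,9),0).ravel()); i=[k for k in range(2,len(dd)-2) if abs(dd[k])>3 and abs(dd[k])==abs(dd[k-2:k+3]).max()]
    return [(round(ax-k/4,1),round(float(dd[k]),0)) for k in i]
for y in(-25,-15,10): print('col y',y,edges(g[:,int((46-y)*4)-4:int((46-y)*4)+4].mean(1),75))
for x in(45,-25,-40,-50): print('row x',x,edges(g[int((75-x)*4)-4:int((75-x)*4)+4].mean(0),46))
```

```text
[[166.0, 134.0], [266.0, 230.0], [324.0, 179.0], [224.0, 72.0]] [ 69.  55. 203.]
col y -25 [(73.2, -9.0), (54.8, 10.0), (-55.0, -12.0), (-58.8, 3.0)]
col y -15 [(73.2, -9.0), (55.0, 10.0), (24.8, -7.0), (19.0, 4.0), (12.5, -4.0), (-14.5, 5.0), (-21.2, -5.0), (-26.5, 8.0), (-55.2, -12.0), (-58.5, 3.0)]
col y 10 [(73.2, -9.0), (54.5, 10.0), (-55.2, -13.0), (-59.2, 3.0)]
row x 45 [(27.2, 10.0), (-37.2, -9.0), (-43.8, 9.0)]
row x -25 [(27.0, 9.0), (4.2, -6.0), (0.2, -5.0), (-16.8, 7.0), (-37.0, -7.0), (-43.8, 8.0)]
row x -40 [(26.8, 9.0), (3.0, -4.0), (-37.2, -8.0), (-43.8, 9.0)]
row x -50 [(26.8, 9.0), (0.5, -12.0), (-3.5, 3.0), (-11.0, 10.0), (-37.2, -8.0), (-43.8, 9.0)]
```

The blade runs from bed x=−55.1 to +54.8, with its edges at y=27 and −37.2 along the whole length. It is fully home and straight, so I'll hand in.

```bash
python3 -c "
from station import ctrl
print(ctrl.close_job())"
```

```text
the job is handed in; nothing more can be done
None
```

The blade lies flat and straight in the channel with its notch fully home on the pin, the clamp was pushed in and turned clockwise to its stop with its arm over the blade's edge, and the job was handed in at about 17 s; I didn't measure that the knob stays caught down after release.

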